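# Open the safety-capped cleaner bottle and hold its cap

### The arm

A 6-joint arm with a two-finger parallel gripper is mounted at the origin on a cart in front of the work surface, level with it; the furniture and walls round the work are solid. World frame = base frame: x ahead of the robot, y to its left, z up, the work surface at z = 0. Lengths are in m, angles in degrees, forces in N, time in s.
With the tool pointing down it reaches from about 0.375 to 0.9 m from the base axis. Payload 3.1 kg.
Tool frame: the origin (TCP) lies at the very end of the fingers, on their centre line; the grasp point (between the pads) lies bot.grip_point_offset behind it (bot.grip_point_offset is the distance from the TCP to the grasp point, in m); z points along the fingers, y is the line along which they close (so a half turn about z gives the same grasp; the last joint's range is limited). The gripper opens to 87 mm and grips with 3 to 60 N. Pads are 19 mm wide; open, the fingers measure 117 mm over their backs; the gripper's body (75 mm by 190 mm) begins 51 mm behind the grasp point.
Start: joints at [57.611, 30.224, 82.088, -0, 67.689, -10.227], TCP at [0.236, 0.579, 0.223] pointing down, gripper open.
Joint ranges: [-176.69, 176.69], [-43.24, 126.21], [12.49, 139.97], [-82, 262], [0, 151.66], [-163.58, 163.58]. Speed limits (degrees/s): [159.86, 159.86, 180, 180, 180, 180].

### API

Orientations are given as a 3x3 rotation matrix whose columns are the frame's x, y, z axes.
In Python, from rig import bot, viewer, ticket gives the robot as it stands.
- The arm moves only by the tool servo_tool, never from a script. Its argument "targets" is a list of rows, each an object with "offset": the shift along the tool's x, y, z in m, a list of three; "dr": the turn, a rotation vector about the tool's x, y, z in degrees, a list of three. In form: [{"offset": [x, y, z], "dr": [ax, ay, az]}, ...]. A call has 1 to 20 rows; each row is the pose to reach, as a shift and turn from the pose commanded when the call began, along the tool's axes at that moment; what a row does not reach only later rows make up. A row lasts 1/12 s, in which the tool goes at most 41.7 mm and 7.16 degrees, less where a joint would pass 70% of its speed; a pose out of reach is approached as far as the arm can. A call with a gripper value outside its range is refused whole. "gripper" is the gripper command: -1 is fully open, 1 is shut, values between are in proportion, set as the call begins (left out, the last holds). The fingers move at their own pace and stop on an object; the grip force is fixed at half the most. Time passes only in rows, so rows that repeat a pose let the fingers close. It gives the time, the measured TCP pose, the force, the opening and the grip force at its end, in the units of the state.
- bot.read_state(): the state, without advancing time (a new reading comes with each control period).
- viewer.capture(name): name is "side" or "top" or "wrist"; returns a dict with "color" (480x640x3 uint8, red, green, blue), "camera_matrix" (3x3 intrinsics, pixels), "R" (3x3) and "t" (3): a world point X has camera coordinates R X + t. Camera axes: x right, y down, z forward; pixel columns grow to the right and rows downward; lengths in m; the calibration is good to about 2 mm. A picture is of the moment at which its call begins. There is no depth.
- ticket.hand_in(): hands the job in; it is judged then, once.
The state is a dict: "time_s": time; "joint_positions": joint angles; "qvel": joint speeds; "tau": joint torques, N m; "position": TCP position; "tcp_rot": TCP orientation; "force": force on the tool from outside, world axes, zero at the start; "moment": the same for the moment, N m; "opening": opening from 0.0 (shut) to 1.0 (fully open); "grasp_force": force on a finger pad.
Only numpy, scipy, OpenCV 4.12 (cv2) and the standard library are available. Lean on these libraries where they do the work, as an engineer would, in place of code of your own. Each camera call takes 0.05 s, during which the arm holds its last target. There are 200 camera calls.

### The job

Open the cleaner bottle with the red push-and-turn safety cap: press the cap down and, keeping it pressed, turn it anticlockwise (seen from above) by about a sixth of a turn until it is free, then lift it straight off. Finish while still holding the cap in the gripper, level and a few centimetres clear above the mouth of its bottle. Leave the bottle standing in its holder, and leave the blue-capped bottle, the tape, the pliers and the marker alone.

Things in the scene. Friction and masses are not known exactly. Their poses are not given: they have to be found in the camera images.
- bottle_red: Square white bottle, 66x66 mm, red label stripe, 0.3 to 0.6 kg, standing loose (1.5 mm play) in a fixed square holder that keeps it from turning. Origin: centre of its underside, z up, x and y across its flat sides. Body 95 mm high; the shoulder (30 mm radius) narrows up to 109 mm, then the neck (15 mm radius) to the mouth at 137 mm.
- mouth (a point): Centre of the mouth of the red-capped bottle, on its axis, 137 mm above its underside.
- cap: Red ribbed push-and-turn cap on bottle_red: solid gripping surface 58 mm in diameter (59 over the ribs), 38 mm high, 0.05 kg, white turn arrows on top. Origin: centre of the skirt's lower edge, z up; at the start 124.5 mm above the bottle's underside, x axis along the bottle's. Locked: unpressed it turns about 0.1 rad at most. An inner spring pushes it up with 5 N, 10 N when fully pressed.
- cap_top (a point): Centre of the cap's flat top, 38 mm above its origin. Pressed 4 mm or more below its locked height (travel 7 mm, then solid), the cap turns anticlockwise from above. Turned 0.86 to 1.18 rad (middle 1.03) from its start it is clear of the three lugs of the neck and lifts straight off; a solid stop follows at 1.2 rad. When free and no longer pressed it springs up a few mm.
- holder_red: Grey square sheet-metal holder fixed to the bench, 77x77 mm and 40 mm high, with low bolted feet to 56 mm either side along its y axis; its floor is 4 mm thick and bottle_red stands on it. Origin: centre of its underside; z up.
- bottle_blue: Second bottle of the same shape in a holder of its own, with a blue cap that stays shut (top 162.5 mm above its underside). Leave alone. Origin: centre of its underside.
- tape: Roll of black tape, 66 mm across, 18 mm high, lying flat; leave alone. Origin: centre of its underside.
- pliers: Small cutting pliers with blue sleeves, 69x148x12 mm, lying flat; leave alone. Origin: centre of its underside.
- marker: White and red marker pen, 17x135x16 mm, lying; leave alone. Origin: centre of its underside.
Things that resemble listed ones, but are neither listed nor needed, are in the scene too. Of the things shaped like the cap, the red one is meant.

How it is judged (in metres and radians):
On the way, in this order (a step that is already met when the one before it is completed fails the run):
1. the red cap is pressed down at least 3 mm while still in its locked position (z of cap in the frame of bottle_red below 0.1215 m and angle between the x axis of cap and the x axis of bottle_red, either way round below 0.4 rad), for 0.1 s.
2. the cap is turned at least 0.75 rad on the bottle, still on the neck (angle between the x axis of cap and the x axis of bottle_red, either way round above 0.75 rad and z of cap in the frame of bottle_red below 0.135 m and horizontal distance between cap and mouth below 0.01 m), for 0.05 s.
At the end, for the whole second after the job is handed in: Fingers hold the red cap at rest, within 0.25 rad of level, lower edge 10-150 mm above the mouth, within 35 mm of its axis, touching no bottle; its bottle upright and at rest on the holder floor; blue-capped bottle within 10 mm, tape, pliers and marker within 20 mm of their starts (z of cap in the frame of mouth between 0.01 and 0.15 m and horizontal distance between cap and mouth below 0.035 m and angle between cap's own z axis and vertical below 0.25 rad and linear speed of each of cap, bottle_red below 0.03 m/s and contact force between cap and the fingers above 1 N and contact force between cap and bottle_red below 0.1 N and contact force between cap and bottle_blue below 0.1 N and z of bottle_red in the frame of holder_red below 0.007 m and horizontal distance between bottle_red and holder_red below 0.006 m and angle between bottle_red's own z axis and vertical below 0.08 rad and distance of bottle_blue from where it was at the start of the episode below 0.01 m and distance of each of tape, pliers, marker from where it was at the start of the episode below 0.02 m); the arm keeps its last pose, push and grip.
It fails at once if the red-capped bottle is pulled up out of its holder by more than 15 mm, or tipped (z of bottle_red in the frame of holder_red above 0.019 m or angle between bottle_red's own z axis and vertical above 0.2 rad).
It fails at once if the blue-capped bottle is knocked or lifted (distance of bottle_blue from where it was at the start of the episode above 0.015 m).
It fails at once if the tape, pliers or marker is pushed away (distance of any of tape, pliers, marker from where it was at the start of the episode above 0.03 m).
It also fails if it takes over 42 s, if anything falls off the work surface, if the arm or the gripper's body presses on something with over 40 N, if the wrist force passes 120 N, or if a joint passes its speed limit or range.

## Working session

There is one attempt and no reset: what is moved stays moved. The work goes in short steps, Python scripts to look and compute and a tool call to move; the robot and the scene stay as the last step left them, time stands still between calls to the robot, and variables do not carry over. Pictures are saved under pics/ and viewed, at most 10 in all, crops included, and the job is handed in when it is done.

Besides the shell and the picture viewer there is one more tool, called after "Emit:" in YAML: its name, and indented under it one key for each argument. servo_tool: Moves the arm, as the interface text tells. Its arguments: {"type":"object","properties":{"targets":{"type":"array"},"gripper":{"type":"number"}},"required":["targets"]}

```bash
mkdir -p pics
cat > h.py <<'E'
import numpy as np, cv2
from rig import bot, viewer, ticket
def cap(n,f=None):
    d=viewer.capture(n)
    if f: cv2.imwrite('pics/'+f+'.png',cv2.cvtColor(d['color'],cv2.COLOR_RGB2BGR))
    return d
def ray(d,u,v):
    R=np.array(d['R']);t=np.array(d['t']);K=np.array(d['camera_matrix'])
    return -R.T@t, R.T@np.linalg.solve(K,[u,v,1.])
def plane(d,u,v,z):
    o,r=ray(d,u,v); return o+r*(z-o[2])/r[2]
def tri(rays):
    A=np.zeros((3,3));b=np.zeros(3)
    for o,r in rays:
        r=r/np.linalg.norm(r);P=np.eye(3)-np.outer(r,r);A+=P;b+=P@o
    return np.linalg.solve(A,b)
def reds(d,amin=150):
    h=cv2.cvtColor(d['color'],cv2.COLOR_RGB2HSV)
    m=(((h[...,0]<8)|(h[...,0]>172))&(h[...,1]>120)&(h[...,2]>60)).astype(np.uint8)
    n,l,s,c=cv2.connectedComponentsWithStats(m)
    return [(s[i].tolist(),c[i].round(1).tolist()) for i in range(1,n) if s[i,4]>amin],l
E
python3 - <<'E'
from h import *
s=bot.read_state();print(s['time_s'],s['position'],s['tcp_rot'],bot.grip_point_offset,s['opening'])
ims=[]
for n in('side','top','wrist'):
    d=cap(n,n+'0');o,r=ray(d,320,240);print(n,o.round(3),r.round(3),reds(d)[0]);ims.append(d['color'])
m=np.hstack([cv2.resize(i,(400,300)) for i in ims[:2]])
E
```

```text
0.0 [0.23532106 0.57819488 0.22156976] [[-9.26108071e-01  3.77256390e-01 -1.20738778e-03]
 [ 3.77258098e-01  9.26106266e-01 -1.87393064e-03]
 [ 4.11217078e-04 -2.19095910e-03 -9.99997515e-01]] 0.0187 0.9999534280713752
side [ 1.479 -0.49   0.716] [-0.836  0.174 -0.52 ] [([345, 205, 31, 30, 734], [359.8, 220.4]), ([379, 322, 23, 12, 167], [390.2, 326.7]), ([221, 448, 13, 25, 254], [226.8, 461.1])]
top [ 0.302 -0.292  1.263] [ 0.204  0.027 -0.979] [([429, 14, 35, 20, 272], [446.9, 23.6]), ([445, 86, 23, 24, 346], [455.9, 96.9]), ([285, 240, 26, 26, 432], [297.9, 252.6])]
wrist [0.158 0.61  0.385] [ 0.281 -0.131 -0.951] []
```

View pics/side0.png

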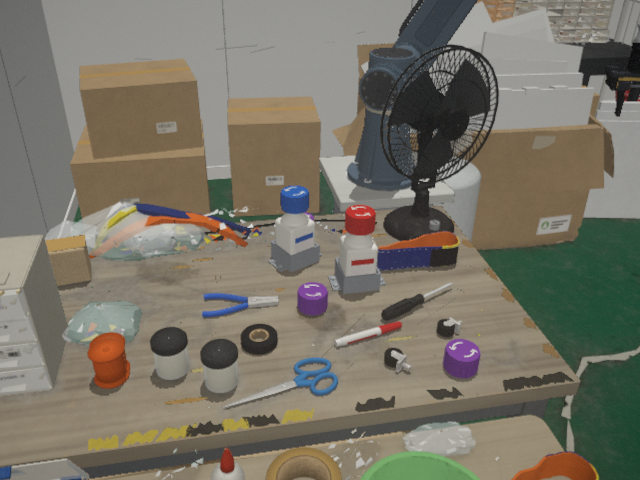

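View pics/top0.png

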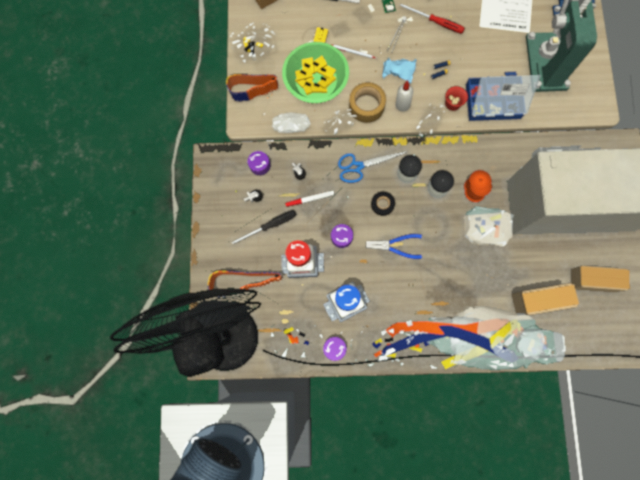

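Run:
```python
from h import *
s=cap('side');t=cap('top')
rs=[(t,298,253.),(s,360,214.)]
# cap top centres via masks: ellipse of white arrows+red
def P(a,b): return tri([ray(t,*a),ray(s,*b)]).round(3)
print('red top',P((297.9,252.5),(360.5,213)),'blue top',P((348,297.5),(294.5,193)))
print('red at .1665',plane(t,297.9,252.6,.1665),plane(s,360.5,213,.1665))
for n,p in dict(fanbaseL=(172,372),fanbaseC=(232,335),fanbaseR=(257,338)).items(): print(n,plane(t,*p,0.02).round(3))
for z in (.2,.3,.4,.5):
  print(z,[plane(t,*p,z).round(3)[:2].tolist() for p in ((112,337),(256,293),(172,372),(190,340))])
print('side fan base',[plane(s,*p,0.01).round(3).tolist() for p in ((421,232),(383,225),(458,225))])
# fan top in vertical plane: side ray points at x=.35/.3/.4
for u,v in((467,48),(385,115),(496,100),(440,170),(425,185)):
  o,r=ray(s,u,v); print((u,v),[ (o+r*(x-o[0])/r[0]).round(3).tolist() for x in(.2,.3,.4)])
c=cv2.resize(s['color'][10:310,250:510],None,fx=2,fy=2,interpolation=cv2.INTER_CUBIC)
c2=cv2.resize(t['color'][225:375,110:370],(520,300),interpolation=cv2.INTER_CUBIC)
c3=cv2.resize(t['color'][230:330,270:370],(280,280),interpolation=cv2.INTER_CUBIC)
out=np.zeros((600,800,3),np.uint8);out[:600,:520]=c;out[:280,520:]=c3
cv2.imwrite('pics/crop1.png',out[...,::-1])
```

```text
red top [ 0.503 -0.208  0.163] blue top [ 0.395 -0.321  0.162]
red at .1665 [ 0.50222451 -0.20903783  0.1665    ] [ 0.50976358 -0.20810961  0.1665    ]
fanbaseL [0.231 0.126 0.02 ]
fanbaseC [ 0.319 -0.025  0.02 ]
fanbaseR [ 0.31 -0.09  0.02]
0.2 [[0.32, 0.202], [0.408, -0.117], [0.241, 0.066], [0.309, 0.028]]
0.3 [[0.318, 0.155], [0.398, -0.133], [0.247, 0.032], [0.308, -0.002]]
0.4 [[0.316, 0.109], [0.388, -0.15], [0.253, -0.002], [0.307, -0.032]]
0.5 [[0.315, 0.062], [0.378, -0.166], [0.259, -0.035], [0.307, -0.062]]
side fan base [[0.349, -0.01, 0.01], [0.301, -0.09, 0.01], [0.332, 0.09, 0.01]]
(467, 48) [[0.2, 0.111, 0.397], [0.3, 0.064, 0.422], [0.4, 0.017, 0.447]]
(385, 115) [[0.2, -0.072, 0.249], [0.3, -0.105, 0.286], [0.4, -0.137, 0.322]]
(496, 100) [[0.2, 0.205, 0.272], [0.3, 0.151, 0.306], [0.4, 0.096, 0.341]]
(440, 170) [[0.2, 0.084, 0.096], [0.3, 0.039, 0.145], [0.4, -0.005, 0.193]]
(425, 185) [[0.2, 0.049, 0.057], [0.3, 0.007, 0.108], [0.4, -0.036, 0.16]]
```

View pics/crop1.png

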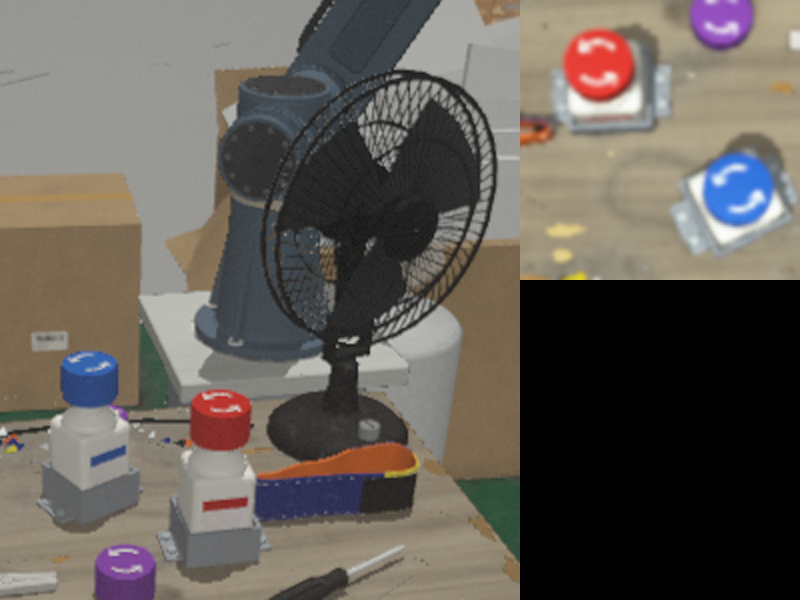

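Top view: the candidates shaped like the cap are red (298,253), blue (348,298), and purple (342,236), (258,162) and (335,348). The red one sits on the bottle with the red stripe in a holder (side view 360,214; the enlarged crop confirms it). Its triangulated top is (0.503,-0.208,0.163), against 0.1665 expected from the text. The fan stands between the base and the bottle, so I'll swing round it high and wide.

Emit:
servo_tool:
  targets:
    - {"offset": [-0.222, 0.025, -0.14], "dr": [0, 0, 50]}
    - {"offset": [-0.222, 0.025, -0.14], "dr": [0, 0, 50]}
    - {"offset": [-0.222, 0.025, -0.14], "dr": [0, 0, 50]}
    - {"offset": [-0.222, 0.025, -0.14], "dr": [0, 0, 50]}
    - {"offset": [-0.222, 0.025, -0.14], "dr": [0, 0, 50]}
    - {"offset": [-0.222, 0.025, -0.14], "dr": [0, 0, 50]}
    - {"offset": [-0.222, 0.025, -0.14], "dr": [0, 0, 50]}
    - {"offset": [-0.536, -0.19, -0.14], "dr": [0, 0, 120]}
    - {"offset": [-0.536, -0.19, -0.14], "dr": [0, 0, 120]}
    - {"offset": [-0.536, -0.19, -0.14], "dr": [0, 0, 120]}
    - {"offset": [-0.536, -0.19, -0.14], "dr": [0, 0, 120]}
    - {"offset": [-0.536, -0.19, -0.14], "dr": [0, 0, 120]}
    - {"offset": [-0.536, -0.19, -0.14], "dr": [0, 0, 120]}
    - {"offset": [-0.536, -0.19, -0.14], "dr": [0, 0, 120]}
    - {"offset": [-0.536, -0.19, -0.14], "dr": [0, 0, 120]}
    - {"offset": [-0.536, -0.19, -0.14], "dr": [0, 0, 120]}
    - {"offset": [-0.536, -0.19, -0.14], "dr": [0, 0, 120]}
    - {"offset": [-0.536, -0.19, -0.14], "dr": [0, 0, 120]}
    - {"offset": [-0.536, -0.19, -0.14], "dr": [0, 0, 120]}

```text
time_s: 1.83
position: [0.6603, 0.2003, 0.362]
tcp_rot: [[0.789, 0.615, -0.002], [0.615, -0.789, 0.001], [-0.001, -0.001, -1.0]]
force: [-0.9, 0.2, 0.3]
opening: 1.0
grasp_force: 0.0
```

Emit:
servo_tool:
  targets:
    - {"offset": [-0.251, 0.322, 0], "dr": [0, 0, 104]}
    - {"offset": [-0.251, 0.322, 0], "dr": [0, 0, 104]}
    - {"offset": [-0.251, 0.322, 0], "dr": [0, 0, 104]}
    - {"offset": [-0.251, 0.322, 0], "dr": [0, 0, 104]}
    - {"offset": [-0.251, 0.322, 0], "dr": [0, 0, 104]}
    - {"offset": [-0.251, 0.322, 0], "dr": [0, 0, 104]}
    - {"offset": [-0.251, 0.322, 0], "dr": [0, 0, 104]}
    - {"offset": [-0.251, 0.322, 0], "dr": [0, 0, 104]}
    - {"offset": [-0.251, 0.322, 0], "dr": [0, 0, 104]}
    - {"offset": [-0.251, 0.322, 0], "dr": [0, 0, 104]}
    - {"offset": [-0.251, 0.322, 0], "dr": [0, 0, 104]}
    - {"offset": [-0.374, 0.226, 0.08], "dr": [0, 0, 104]}
    - {"offset": [-0.374, 0.226, 0.08], "dr": [0, 0, 104]}
    - {"offset": [-0.374, 0.226, 0.08], "dr": [0, 0, 104]}
    - {"offset": [-0.374, 0.226, 0.08], "dr": [0, 0, 104]}
    - {"offset": [-0.374, 0.226, 0.08], "dr": [0, 0, 104]}
    - {"offset": [-0.374, 0.226, 0.08], "dr": [0, 0, 104]}
    - {"offset": [-0.374, 0.226, 0.08], "dr": [0, 0, 104]}

```text
time_s: 3.33
position: [0.5051, -0.2065, 0.2836]
tcp_rot: [[0.407, -0.913, 0.003], [-0.913, -0.407, -0.001], [0.002, -0.002, -1.0]]
force: [0.8, -0.1, 0.1]
opening: 1.0
grasp_force: 0.0
```

Run:
```python
from h import *
d=cap('wrist','w1');s=cap('side','s1')
st=bot.read_state();print(st['position'],st['tcp_rot'].round(4).tolist() if hasattr(st['tcp_rot'],'round') else st['tcp_rot'],st['joint_positions'],st['force'])
print(reds(d)[0])
o=np.zeros((480,800,3),np.uint8);o[:300,:400]=cv2.resize(d['color'],(400,300));o[:,400:]=s['color'][:,220:620]
cv2.imwrite('pics/c2.png',o[...,::-1])
```

```text
[ 0.50664314 -0.20755335  0.2843007 ] [[0.4068, -0.9135, 0.0047], [-0.9135, -0.4068, -0.0026], [0.0043, -0.0033, -1.0]] [-3.39912456e+01  2.01045619e+01  8.91027846e+01  3.18021859e-02
  7.04866364e+01  1.21994155e+02] [-0.12657583 -0.1727975  -0.74603513]
[([183, 134, 16, 41, 504], [189.9, 153.2]), ([291, 189, 73, 77, 3856], [327.0, 227.1])]
```

View pics/c2.png

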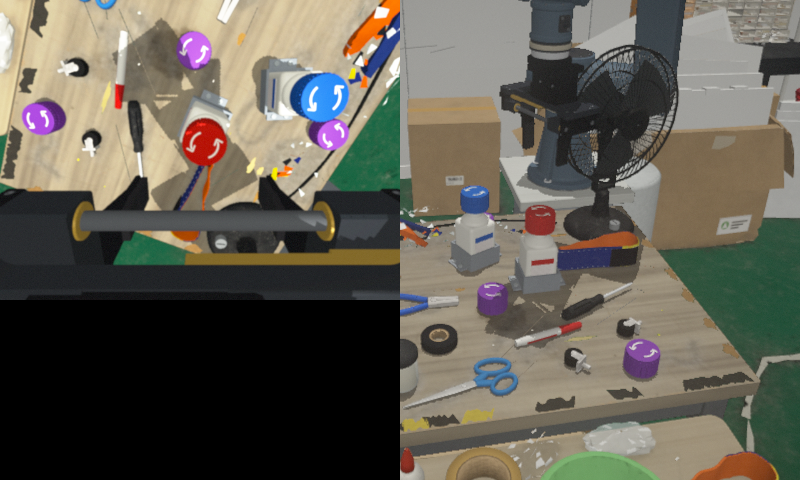

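Wrist view (crop scale 0.625): red cap at about (205,142), on the gripper's centre line. Side view: the gripper hangs above the cap, in front of the fan. I'll refine the cap centre using the white arrows on its top in all three views.

Run:
```python
from h import *
R=[]
for n,c,w in(('wrist',(327,227),45),('side',(360,218),18),('top',(298,253),14)):
    d=cap(n);u0,v0=c[0]-w,c[1]-w
    h=cv2.cvtColor(d['color'],cv2.COLOR_RGB2HSV)[v0:c[1]+w,u0:c[0]+w]
    red=((((h[...,0]<8)|(h[...,0]>172))&(h[...,1]>120)).astype(np.uint8))
    hull=cv2.convexHull(cv2.findNonZero(red)); m=np.zeros_like(red);cv2.fillConvexPoly(m,hull,1)
    m=cv2.erode(m,np.ones((3,3)))
    wh=((h[...,1]<140)&(h[...,2]>130)&(m>0)).astype(np.uint8)
    (x,y),rad=cv2.minEnclosingCircle(cv2.findNonZero(wh))
    ys,xs=np.nonzero(wh); a=np.array([xs.min()+xs.max(),ys.min()+ys.max()])/2
    print(n,wh.sum(),(x+u0,y+v0,rad),a+[u0,v0],(xs.mean()+u0,ys.mean()+v0))
    p=(xs.mean()+u0,ys.mean()+v0)
    print(plane(d,*p,.1665).round(4)); R.append(ray(d,*p))
print(tri(R),tri([R[0],R[1]]),tri([R[0],R[2]]),tri(R[1:]))
```

```text
wrist 521 (328.5, 234.5, 30.00843048095703) [328.5 234. ] (np.float64(328.27831094049907), np.float64(234.27831094049904))
[ 0.504  -0.2068  0.1665]
side 71 (360.5, 211.5, 10.12432861328125) [360.5 211. ] (np.float64(360.2957746478873), np.float64(210.7887323943662))
[ 0.501  -0.2062  0.1665]
top 33 (297.5, 247.0, 5.590270042419434) [297.5 245.5] (np.float64(297.6060606060606), np.float64(245.57575757575756))
[ 0.5189 -0.2086  0.1665]
[ 0.51162099 -0.20944393  0.17500308] [ 0.50419466 -0.20723311  0.1683068 ] [ 0.51013685 -0.21397416  0.20246704] [ 0.51697092 -0.21005363  0.17548994]
```

Emit:
servo_tool:
  targets:
    - {"offset": [-0.001, 0.001, 0.025], "dr": [0, 0, 0]}
    - {"offset": [-0.001, 0.001, 0.05], "dr": [0, 0, 0]}
    - {"offset": [-0.001, 0.001, 0.075], "dr": [0, 0, 0]}
    - {"offset": [-0.001, 0.001, 0.095], "dr": [0, 0, 0]}
    - {"offset": [-0.001, 0.001, 0.11], "dr": [0, 0, 0]}
    - {"offset": [-0.001, 0.001, 0.125], "dr": [0, 0, 0]}
    - {"offset": [-0.001, 0.001, 0.135], "dr": [0, 0, 0]}
    - {"offset": [-0.001, 0.001, 0.145], "dr": [0, 0, 0]}
    - {"offset": [-0.001, 0.001, 0.152], "dr": [0, 0, 0]}
    - {"offset": [-0.001, 0.001, 0.152], "dr": [0, 0, 0]}
    - {"offset": [-0.001, 0.001, 0.152], "dr": [0, 0, 0]}

```text
time_s: 4.5
position: [0.5027, -0.2069, 0.1306]
tcp_rot: [[0.404, -0.915, 0.0], [-0.915, -0.404, -0.0], [0.0, -0.0, -1.0]]
force: [-0.1, -0.3, 0.6]
opening: 1.0
grasp_force: 0.0
```

Run:
```python
from h import *
d=cap('wrist');s=cap('side')
st=bot.read_state();print(st['position'],st['force'],reds(s)[0])
o=np.zeros((480,800,3),np.uint8);o[:300,:400]=cv2.resize(d['color'],(400,300));o[:,400:]=cv2.resize(s['color'][100:340,260:460],(400,480))
cv2.imwrite('pics/c3.png',o[...,::-1])
```

```text
[ 0.50302314 -0.20712382  0.13127098] [-0.00274659 -0.16268505 -1.27274899] [([345, 206, 27, 29, 607], [357.3, 221.5]), ([379, 322, 23, 12, 166], [390.2, 326.7]), ([221, 448, 13, 25, 250], [226.8, 461.2])]
```

View pics/c3.png

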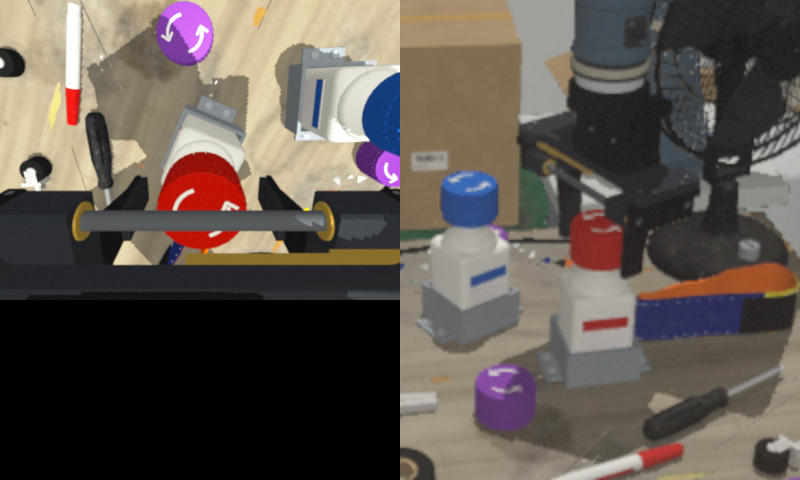

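The cap sits midway between the fingers (about column 200 of 400 in the wrist crop), and nothing touches. I'll close the gripper.

Emit:
servo_tool:
  gripper: 1
  targets:
    - {"offset": [0, 0, 0], "dr": [0, 0, 0]}
    - {"offset": [0, 0, 0], "dr": [0, 0, 0]}
    - {"offset": [0, 0, 0], "dr": [0, 0, 0]}
    - {"offset": [0, 0, 0], "dr": [0, 0, 0]}
    - {"offset": [0, 0, 0], "dr": [0, 0, 0]}
    - {"offset": [0, 0, 0], "dr": [0, 0, 0]}
    - {"offset": [0, 0, 0], "dr": [0, 0, 0]}
    - {"offset": [0, 0, 0], "dr": [0, 0, 0]}
    - {"offset": [0, 0, 0], "dr": [0, 0, 0]}
    - {"offset": [0, 0, 0], "dr": [0, 0, 0]}

```text
time_s: 5.43
position: [0.5028, -0.2068, 0.1307]
tcp_rot: [[0.404, -0.915, 0.001], [-0.915, -0.404, -0.0], [0.001, -0.001, -1.0]]
force: [1.3, 1.2, 1.2]
opening: 0.659
grasp_force: 30.0
```

Emit:
servo_tool:
  targets:
    - {"offset": [0, 0, 0.001], "dr": [0, 0, 0]}
    - {"offset": [0, 0, 0.002], "dr": [0, 0, 0]}
    - {"offset": [0, 0, 0.003], "dr": [0, 0, 0]}
    - {"offset": [0, 0, 0.004], "dr": [0, 0, 0]}
    - {"offset": [0, 0, 0.005], "dr": [0, 0, 0]}
    - {"offset": [0, 0, 0.006], "dr": [0, 0, 0]}
    - {"offset": [0, 0, 0.006], "dr": [0, 0, 0]}
    - {"offset": [0, 0, 0.006], "dr": [0, 0, 0]}

```text
time_s: 6.1
position: [0.5034, -0.2069, 0.1256]
tcp_rot: [[0.404, -0.915, 0.002], [-0.915, -0.404, -0.001], [0.002, -0.002, -1.0]]
force: [2.1, 2.3, 8.6]
opening: 0.662
grasp_force: 30.0
```

Run:
```python
from h import *
s=cap('side');st=bot.read_state();print(st['position'],st['force'],reds(s)[0])
```

```text
[ 0.50333684 -0.20686962  0.12563226] [2.09661112 2.61673509 8.32164581] [([344, 207, 24, 30, 520], [355.0, 222.8]), ([379, 322, 23, 12, 165], [390.2, 326.8]), ([221, 448, 13, 25, 250], [226.8, 461.2])]
```

Emit:
servo_tool:
  targets:
    - {"offset": [0, 0, 0.001], "dr": [0, 0, 0]}
    - {"offset": [0, 0, 0.001], "dr": [0, 0, -3]}
    - {"offset": [0, 0, 0.001], "dr": [0, 0, -7]}
    - {"offset": [0, 0, 0.001], "dr": [0, 0, -11]}
    - {"offset": [0, 0, 0.001], "dr": [0, 0, -15]}
    - {"offset": [0, 0, 0.001], "dr": [0, 0, -19]}
    - {"offset": [0, 0, 0.001], "dr": [0, 0, -23]}
    - {"offset": [0, 0, 0.001], "dr": [0, 0, -27]}
    - {"offset": [0, 0, 0.001], "dr": [0, 0, -31]}
    - {"offset": [0, 0, 0.001], "dr": [0, 0, -35]}
    - {"offset": [0, 0, 0.001], "dr": [0, 0, -39]}
    - {"offset": [0, 0, 0.001], "dr": [0, 0, -43]}
    - {"offset": [0, 0, 0.001], "dr": [0, 0, -47]}
    - {"offset": [0, 0, 0.001], "dr": [0, 0, -51]}
    - {"offset": [0, 0, 0.001], "dr": [0, 0, -55]}
    - {"offset": [0, 0, 0.001], "dr": [0, 0, -58]}
    - {"offset": [0, 0, 0.001], "dr": [0, 0, -60]}
    - {"offset": [0, 0, 0.001], "dr": [0, 0, -60]}
    - {"offset": [0, 0, 0.001], "dr": [0, 0, -60]}

```text
time_s: 7.73
position: [0.5029, -0.2079, 0.1248]
tcp_rot: [[0.994, -0.107, 0.001], [-0.107, -0.994, -0.003], [0.002, 0.002, -1.0]]
force: [-0.3, 0.3, 8.5]
opening: 0.66
grasp_force: 30.0
```

Run:
```python
from h import *
d=cap('wrist');s=cap('side');t=cap('top')
st=bot.read_state();print(st['position'],st['force'],st['moment'],reds(s)[0])
o=np.zeros((480,800,3),np.uint8);o[:300,:400]=cv2.resize(d['color'],(400,300));o[:,400:]=cv2.resize(s['color'][100:340,260:460],(400,480))
cv2.imwrite('pics/c4.png',o[...,::-1])
```

```text
[ 0.50294884 -0.20790275  0.12478641] [-0.28061327 -0.60901999  8.15245849] [-0.09971413  0.22545851  0.05116045] [([345, 208, 30, 30, 730], [359.6, 223.0]), ([379, 322, 23, 12, 165], [390.2, 326.8]), ([221, 448, 13, 25, 251], [226.8, 461.2])]
```

View pics/c4.png

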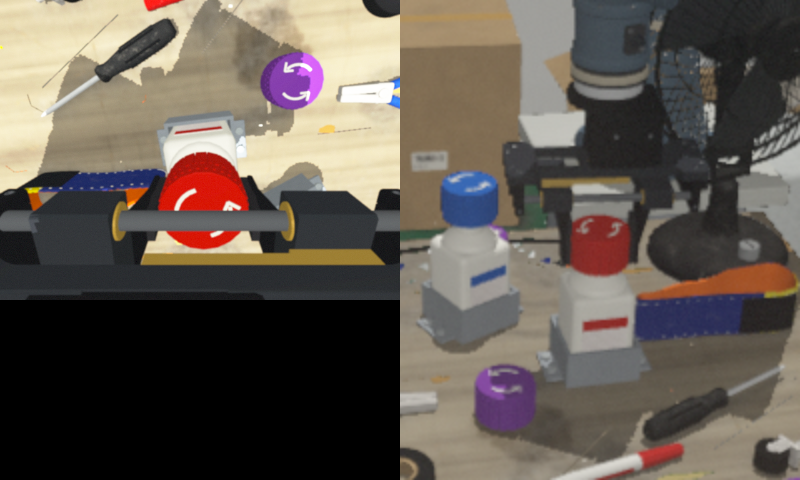

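Wrist view: the arrow sits in the same place relative to the fingers as before, about (185,205) and (232,205), while the bottle has turned in view. So the cap turned about 60° with the gripper. I'll lift a little as a test.

Emit:
servo_tool:
  targets:
    - {"offset": [0, 0, -0.002], "dr": [0, 0, 0]}
    - {"offset": [0, 0, -0.004], "dr": [0, 0, 0]}
    - {"offset": [0, 0, -0.006], "dr": [0, 0, 0]}
    - {"offset": [0, 0, -0.008], "dr": [0, 0, 0]}
    - {"offset": [0, 0, -0.01], "dr": [0, 0, 0]}
    - {"offset": [0, 0, -0.012], "dr": [0, 0, 0]}
    - {"offset": [0, 0, -0.014], "dr": [0, 0, 0]}
    - {"offset": [0, 0, -0.014], "dr": [0, 0, 0]}

```text
time_s: 8.55
position: [0.5019, -0.2065, 0.1374]
tcp_rot: [[0.994, -0.107, -0.001], [-0.107, -0.994, 0.001], [-0.001, -0.0, -1.0]]
force: [0.0, -0.1, -1.2]
opening: 0.657
grasp_force: 30.0
```

The force is about -1 N, which is only the cap's weight, so it is free.

Emit:
servo_tool:
  targets:
    - {"offset": [0, 0, -0.005], "dr": [0, 0, 0]}
    - {"offset": [0, 0, -0.01], "dr": [0, 0, 0]}
    - {"offset": [0, 0, -0.016], "dr": [0, 0, 0]}
    - {"offset": [0, 0, -0.023], "dr": [0, 0, 0]}
    - {"offset": [0, 0, -0.03], "dr": [0, 0, 0]}
    - {"offset": [0, 0, -0.037], "dr": [0, 0, 0]}
    - {"offset": [0, 0, -0.044], "dr": [0, 0, 0]}
    - {"offset": [0, 0, -0.05], "dr": [0, 0, 0]}
    - {"offset": [0, 0, -0.055], "dr": [0, 0, 0]}
    - {"offset": [0, 0, -0.055], "dr": [0, 0, 0]}
    - {"offset": [0, 0, -0.055], "dr": [0, 0, 0]}
    - {"offset": [0, 0, -0.055], "dr": [0, 0, 0]}

```text
time_s: 9.55
position: [0.5022, -0.2066, 0.1923]
tcp_rot: [[0.994, -0.107, -0.001], [-0.107, -0.994, 0.0], [-0.001, -0.0, -1.0]]
force: [0.0, -0.3, 0.5]
opening: 0.662
grasp_force: 30.0
```

Run:
```python
from h import *
d=cap('wrist');s=cap('side')
st=bot.read_state();print(st['time_s'],st['position'],st['force'],st['grasp_force'],reds(s,60)[0])
o=np.zeros((480,800,3),np.uint8);o[:300,:400]=cv2.resize(d['color'],(400,300));o[:,400:]=cv2.resize(s['color'][100:340,260:460],(400,480))
cv2.imwrite('pics/c5.png',o[...,::-1])
```

```text
9.65 [ 0.50212672 -0.20655915  0.19211913] [-0.11568136  0.29084124 -0.92949159] 29.999833089827064 [([616, 88, 15, 13, 129], [622.2, 93.3]), ([347, 177, 31, 30, 771], [361.8, 192.1]), ([352, 259, 22, 6, 89], [362.4, 261.5]), ([379, 322, 23, 12, 167], [390.2, 326.8]), ([221, 448, 13, 25, 253], [226.8, 461.2])]
```

View pics/c5.png

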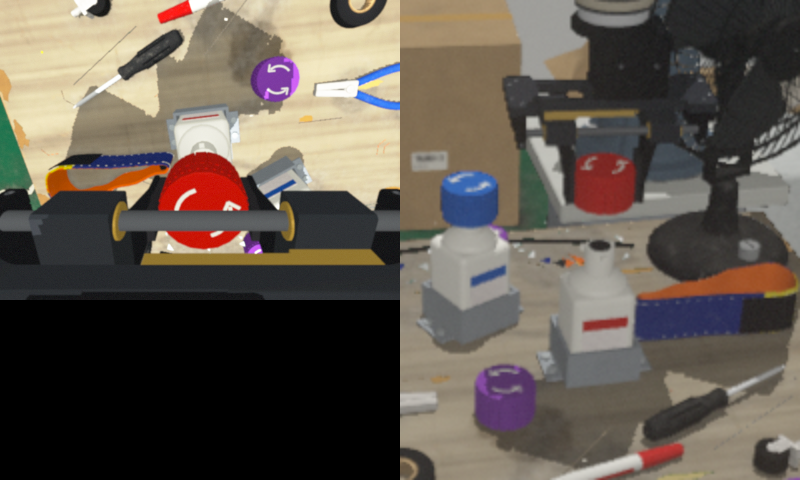

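The side view shows the cap held level at (604,183), clear above the open mouth at (600,245). The bottle is standing in its holder and the blue bottle has not moved. Handing in.

```bash
python3 -c "
from h import *
print(ticket.hand_in())"
```

```text
the job is handed in; nothing more can be done
None
```

The red cap was pressed, turned about 60° anticlockwise and lifted off. It was handed in held level about 5 cm above the mouth, with the bottle still in its holder; the hand-in returned no verdict.

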